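# Press a dish lid home through the guard window

## Robot

A 7-joint arm with a two-finger parallel gripper is mounted at the origin on a cart in front of the work surface, level with it; the furniture and walls round the work are solid. World frame = base frame: x ahead of the robot, y to its left, z up, the work surface at z = 0. Lengths are in m, angles in rad, forces in N, time in s.
With the tool pointing down it reaches from about 0.35 to 0.9 m from the base axis. Payload 8.1 kg.
Tool frame: the origin (TCP) lies on the centre line of the jaws, within the pads' length; the fingertips stand 25 mm ahead of it and the grasp point (between the pads) lies 6 mm ahead of it; z points along the fingers, y is the line along which they close (so a half turn about z gives the same grasp; the last joint's range is limited). The gripper opens to 85 mm and grips with 20 to 120 N. Pads are 22 mm wide; open, the fingers measure 114 mm over their backs; the gripper's body (76 mm by 85 mm) begins 54 mm behind the grasp point. The pads swing forward as they close: fully open they stand 13 mm farther back than shut.
Start: joints at [-1.318, 0.434, 0.025, 1.573, -0.012, 1.134, -0.075], TCP at [0.218, 0.586, 0.256] pointing down, gripper open.
Joint ranges: [-2.62, 2.62], [-0.44, 2.09], [-1.27, 1.32], [0.08, 2.57], [-1.32, 4.46], [0.12, 2], [-2.74, 2.74]. Speed limits (rad/s): [2.22, 2.22, 3.01, 3.01, 3.14, 3.14, 3.14].

## Interface

Orientations are given as a 3x3 rotation matrix whose columns are the frame's x, y, z axes.
In Python, from workcell import r gives the robot as it stands. The module is installed in compiled form; this text tells all that it offers.
- The arm moves only by the shell command python3 -m handwheel 'ROWS' [FORCE]. ROWS is JSON, a list of rows, each a list of 3 entries, a list of its own where there are three numbers: the opening in per cent of the stroke, from 0 (shut) to 100 (fully open), then the shift along the tool's x, y, z in cm, then the turn about the tool's z in degrees. In form: [[fingers, [dx, dy, dz], turn], ...]. A call has 1 to 8 rows; each row shifts and turns the commanded pose from where the row before left it, along the tool's axes as they then stand; what a row does not reach is not made up. A row lasts 1/12 s, in which the tool goes at most 41.7 mm and 7.16 degrees, less where a joint would pass 70% of its speed; a pose out of reach is approached as far as the arm can. A call with a gripper value outside its range is refused whole. The fingers move at their own pace and stop on an object; FORCE is the grip in N (left out, the last holds). Time passes only in rows, so rows that do not move let the fingers close. It gives the time, the measured TCP pose, the force, the opening and the grip force at its end, in the units of the state.
- r.state(): the state, without advancing time (a new reading comes with each control period).
- r.get_image(name): name is "side" or "top"; returns the picture (384x512x3 uint8, blue, green, red); there is no depth.
- r.camera_params(name): a dict with "fx", "fy", "cx", "cy" (pixels), "distortion" ([k1, k2, p1, p2, k3] as OpenCV has them; the pictures are not rectified), "pose" (4x4, takes a point from camera to world coordinates). Camera axes: x right, y down, z forward; pixel columns grow to the right and rows downward; lengths in m; the calibration is good to about 2 mm. A picture is of the moment at which its call begins. camera_params takes no time and is no camera call.
- r.finish_job(): hands the job in; it is judged then, once.
Trained networks look in the newest picture that a camera, given by its name, has taken for a name from the list of things; names that differ only in an ending like _2 or _b are one class to them, and where a whole thing is asked for, a point or a joint stands for the part that bears it (a point fixed in the world has none). Each returns a list of dicts, best first, with "score" (0 to 1); they miss things now and then, are a little off and sometimes report something else, mostly with a low value. They report only what shows in the picture. A call takes as long as a camera call.
- r.regions_of(target, camera): "pixels" (384x512 bool, what is visible of it) and "uv" ([column, row] in pixels, amid what is visible of it).
The state is a dict: "t": time; "joints": joint angles; "joint_vel": joint speeds; "joint_efforts": joint torques, N m; "tool_pos": TCP position; "tcp_rot": TCP orientation; "wrist_force": force on the tool from outside, world axes, zero at the start; "ft_torque": the same for the moment, N m; "width": finger opening in m; "grip_force": force on a finger pad.
Only numpy, scipy, OpenCV 4.12 (cv2) and the standard library are available. Lean on these libraries where they do the work, as an engineer would, in place of code of your own. Each camera call takes 0.05 s, during which the arm holds its last target. There are 200 camera calls.

## Task

Two small lever presses stand on the bench; one has a petri dish in its nest. Reach down with the fingertips through the window in that press's guard, push its lever paddle down to the stop, keep it there for two seconds so that the dish lid seats, then let the lever rise and withdraw well above the guard. Do not touch the guard, do not work the empty press, and leave the dish and the other things where they are.

Things in the scene. Friction and masses are not known exactly. Their poses are not given: they have to be found in the camera images.
- press_a: The small lever press that has a petri dish in its nest (its place among the two varies). Grey base plate 200 x 120 x 12 mm fixed to the bench, origin at the centre of its underside; x runs from its front (dish nest) to its back (lever hinge), y across it, z up.
- guard_a: The white guard of that press, fixed; same origin and axes as the press. Two side cheeks (5 mm, outer faces 118 mm apart, from x = -45 to +95 mm) carry a flat roof, 5 mm thick, top at z = 107 mm, with one rectangular window. A robot part that touches it fails the job.
- window_a (a point): Centre of the guard's window, level with the roof's top face. The opening is 74 mm along the press's x and 84 mm along its y, open straight down to the paddle.
- paddle_a_top (a point): Centre of the top face of the lever's black rubber paddle (36 mm along x, 46 mm along y, 5 mm thick), which lies under the middle of the window, 17 mm below the roof's top face when up; it moves with the lever and goes down 16 mm in a full stroke.
- lever_a (a joint): Lever angle, rad: 0 up, 0.2 down on its stop. Hinged at the back of the press (80 mm behind the paddle's centre); a spring lifts it again when let go. The paddle needs about 1.5 N to start, the foot meets the dish lid at about 0.16 to 0.17 rad, and about 10 to 12 N reaches the stop.
- foot_a: Sprung presser foot, a black rubber disc of 28 mm across at the front end of the lever, over the dish; it gives up to 8 mm, so that the lid is pressed with only a few newtons when the lever is on its stop.
- nest_a (a point): Centre of the dish nest on the loaded press, on the base plate's top face (12 mm up), 60 mm in front of the press's origin; four 9 mm pins stand round it.
- dish_center (a point): Centre (half-way up) of the white closed petri dish in the nest of the loaded press: 59 mm across, 15 mm high, loose.
- press_b: The second press, of the same make and look, with an empty nest. Grey base plate 200 x 120 x 12 mm fixed to the bench, origin at the centre of its underside; x runs from its front (dish nest) to its back (lever hinge), y across it, z up.
- guard_b: The white guard of that press, fixed; same origin and axes as the press. Two side cheeks (5 mm, outer faces 118 mm apart, from x = -45 to +95 mm) carry a flat roof, 5 mm thick, top at z = 107 mm, with one rectangular window. A robot part that touches it fails the job.
- window_b (a point): Centre of the guard's window, level with the roof's top face. The opening is 74 mm along the press's x and 84 mm along its y, open straight down to the paddle.
- paddle_b_top (a point): Centre of the top face of the lever's black rubber paddle (36 mm along x, 46 mm along y, 5 mm thick), which lies under the middle of the window, 17 mm below the roof's top face when up; it moves with the lever and goes down 16 mm in a full stroke.
- lever_b (a joint): Lever angle, rad: 0 up, 0.2 down on its stop. Hinged at the back of the press (80 mm behind the paddle's centre); a spring lifts it again when let go. Moves under 1.5 to 4 N; to be left up.
- spare_dish_center (a point): Centre of a spare closed petri dish, 59 mm across, 15 mm high, lying on the bench near the front edge. Bystander.
- bottle_center (a point): Centre (60 mm up) of a capped glass bottle, 56 mm across, 119 mm tall, standing to the right. Bystander.
- pen_center (a point): Centre of a marker pen, 135 mm long, 16 mm thick, lying near the front edge of the bench. Bystander.
- dish: The same loose dish in the nest, origin at the centre of its underside.

How it is judged:
By the outcome, as a careful person would: the job done as asked, in the order asked, and still so for the second after the job is handed in, with the robot touching nothing.
It also fails if it takes over 40 s, if anything falls off the work surface, if the arm or the gripper's body presses on something with over 40 N, if the wrist force passes 120 N, or if a joint passes its speed limit or range.

## Working session

There is one attempt and no reset: what is moved stays moved. The work goes in short steps, Python scripts to look and compute and a shell command to move; the robot and the scene stay as the last step left them, time stands still between calls to the robot, and variables do not carry over. Pictures are saved under pics/ and viewed, at most 10 in all, crops included, and the job is handed in when it is done.

```bash
mkdir -p pics
cat > h.py <<'E'
import numpy as np, cv2
from workcell import r
def ray(cam,uv):
    p=r.camera_params(cam);K=np.array([[p['fx'],0,p['cx']],[0,p['fy'],p['cy']],[0,0,1.]])
    q=cv2.undistortPoints(np.array(uv,float).reshape(-1,1,2),K,np.array(p['distortion'])).reshape(-1,2)
    T=np.array(p['pose']);return T[:3,3],np.c_[q,np.ones(len(q))]@T[:3,:3].T
def onz(cam,uv,z):
    o,d=ray(cam,uv);return o+d*((z-o[2])/d[:,2])[:,None]
def proj(cam,X):
    p=r.camera_params(cam);K=np.array([[p['fx'],0,p['cx']],[0,p['fy'],p['cy']],[0,0,1.]])
    W=np.linalg.inv(np.array(p['pose']));return cv2.projectPoints(np.array(X,float).reshape(-1,1,3),cv2.Rodrigues(W[:3,:3])[0],W[:3,3],K,np.array(p['distortion']))[0].reshape(-1,2)
E
python3 - <<'E'
from h import *
ims=[]
for c in('top','side'):
    im=r.get_image(c);cv2.imwrite(f'pics/{c}0.png',im)
    print(c,np.round(r.camera_params(c)['pose'],3).tolist())
    for t,z in(('guard_a',.107),('press_a',.012),('paddle_a_top',.09),('dish',.012),('foot_a',.05)):
        for k in r.regions_of(t,c)[:4]:
            print(t,round(k['score'],2),np.round(k['uv']),k['pixels'].sum(),onz(c,k['uv'],z).round(3)[0])
s=r.state();print(s['tool_pos'],np.round(s['tcp_rot'],3),s['t'])
E
```

```text
top [[0.031, -0.99, 0.139, 0.341], [-0.999, -0.035, -0.03, -0.037], [0.034, -0.138, -0.99, 1.195], [0.0, 0.0, 0.0, 1.0]]
guard_a 0.79 [238. 172.] 1048 [ 0.558 -0.005  0.107]
guard_a 0.68 [302. 168.] 1188 [ 0.579 -0.199  0.107]
press_a 0.75 [237. 204.] 1308 [ 0.474 -0.004  0.012]
press_a 0.74 [302. 192.] 1205 [ 0.518 -0.214  0.012]
paddle_a_top 0.64 [297. 190.] 296 [ 0.513 -0.187  0.09 ]
paddle_a_top 0.45 [292. 208.] 211 [ 0.457 -0.175  0.09 ]
dish 0.48 [290. 208.] 171 [ 0.465 -0.176  0.012]
side [[0.961, -0.134, 0.243, 0.21], [-0.277, -0.538, 0.796, -1.064], [0.024, -0.832, -0.554, 0.803], [0.0, 0.0, 0.0, 1.0]]
guard_a 0.85 [251. 193.] 1976 [ 0.512 -0.066  0.107]
guard_a 0.61 [283. 240.] 2714 [ 0.532 -0.286  0.107]
press_a 0.89 [226. 207.] 879 [0.459 0.015 0.012]
press_a 0.79 [250. 256.] 811 [ 0.469 -0.222  0.012]
paddle_a_top 0.74 [266. 229.] 334 [ 0.513 -0.215  0.09 ]
dish 0.84 [243. 247.] 256 [ 0.46  -0.182  0.012]
foot_a 0.65 [254. 256.] 953 [ 0.466 -0.262  0.05 ]
foot_a 0.57 [246. 235.] 54 [ 0.469 -0.176  0.05 ]
[0.2177392  0.58584945 0.25631705] [[-0.937  0.348  0.   ]
 [ 0.348  0.937  0.   ]
 [-0.     0.    -1.   ]] 0.6
```

View pics/top0.png

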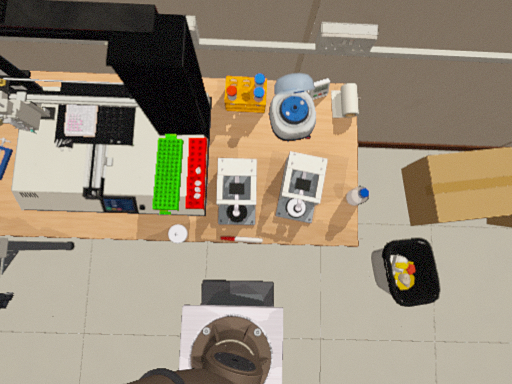

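View pics/side0.png

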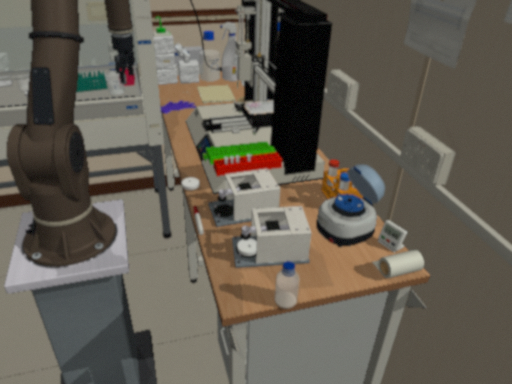

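The top picture shows two presses: the left one (window near 237,187) has an empty nest with the black foot showing. The right one (window near 302,183) has the white dish at (297,208), so that is the loaded press. I'll enlarge it and fit its pose.

Run:
```python
from h import *
from scipy.optimize import differential_evolution as DE
masks={}
for c in('top','side'):
    ks=r.regions_of('guard_a',c)
    k=max(ks[:2],key=lambda k:k['uv'][0]); masks[c]=k['pixels']
S=4
def pts(q,P):
    x,y,a=q;P=np.array(P,float);c,s=np.cos(a),np.sin(a)
    return np.c_[x+c*P[:,0]-s*P[:,1],y+s*P[:,0]+c*P[:,1],P[:,2]]
def sil(q,c,w):
    B=.059;m=np.zeros((384*S,512*S),np.uint8)
    f=lambda P:np.round((proj(c,pts(q,P))+.5)*S).astype(np.int32)
    for y0 in(-B,B):
        cv2.fillConvexPoly(m,f([[-.045,y0,.012],[.095,y0,.012],[.095,y0,.107],[-.045,y0,.107]]),1)
    cv2.fillConvexPoly(m,f([[-.045,-B,.107],[.095,-B,.107],[.095,B,.107],[-.045,B,.107]]),1)
    cv2.fillConvexPoly(m,f([[w-.037,-.042,.107],[w+.037,-.042,.107],[w+.037,.042,.107],[w-.037,.042,.107]]),0)
    return cv2.resize(m.astype(np.float32),(512,384),interpolation=cv2.INTER_AREA)
def cost(v):
    return sum(np.abs(sil(v[:3],c,v[3])-masks[c]).sum()/masks[c].sum() for c in masks)
res=DE(cost,[(.47,.62),(-.28,-.14),(-.5,.5),(-.0,.05)],maxiter=40,popsize=8,seed=1,tol=1e-4)
v=res.x;print(v.round(4),res.fun)
wp=pts(v[:3],[[v[3],0,.107]]);print('window',wp)
np.save('v.npy',v)
out=[]
for c,(u0,v0) in(('top',(265,140)),('side',(225,195))):
    im=cv2.imread(f'pics/{c}0.png');Z=6
    cr=cv2.resize(im[v0:v0+95,u0:u0+66+24],None,fx=Z*.73,fy=Z,interpolation=cv2.INTER_CUBIC) if 0 else cv2.resize(im[v0:v0+95,u0:u0+66],None,fx=Z,fy=Z,interpolation=cv2.INTER_CUBIC)
    w=v[3];B=.059
    for P,col in(([[-.045,-B,.107],[.095,-B,.107],[.095,B,.107],[-.045,B,.107]],(0,0,255)),([[w-.037,-.042,.107],[w+.037,-.042,.107],[w+.037,.042,.107],[w-.037,.042,.107]],(0,255,0)),([[w-.018,-.023,.09],[w+.018,-.023,.09],[w+.018,.023,.09],[w-.018,.023,.09]],(255,0,255)),([[-.1,-.06,.012],[.1,-.06,.012],[.1,.06,.012],[-.1,.06,.012]],(255,0,0))):
        cv2.polylines(cr,[np.round((proj(c,pts(v[:3],P))+.5-[u0,v0])*Z).astype(np.int32)],True,col,1)
    out.append(cr)
cv2.imwrite('pics/fit.png',np.hstack(out))
```

```text
Traceback (most recent call last):
  File "h.py", line 10, in proj
    p=r.camera_params(cam);K=np.array([[p['fx'],0,p['cx']],[0,p['fy'],p['cy']],[0,0,1.]])
ValueError: time passes only in moves, steps and waits
```

```bash
sed -i 's/r.camera_params(cam)/cp(cam)/; 2a import functools\ncp=functools.cache(lambda c:r.camera_params(c))' h.py
cat > fit.py <<'E'
from h import *
from scipy.optimize import differential_evolution as DE
masks={}
for c in('top','side'):
    ks=r.regions_of('guard_a',c)
    k=max(ks[:2],key=lambda k:k['uv'][0]); masks[c]=k['pixels']
S=4
def pts(q,P):
    x,y,a=q;P=np.array(P,float);c,s=np.cos(a),np.sin(a)
    return np.c_[x+c*P[:,0]-s*P[:,1],y+s*P[:,0]+c*P[:,1],P[:,2]]
def sil(q,c,w):
    B=.059;m=np.zeros((384*S,512*S),np.uint8)
    f=lambda P:np.round((proj(c,pts(q,P))+.5)*S).astype(np.int32)
    for y0 in(-B,B):
        cv2.fillConvexPoly(m,f([[-.045,y0,.012],[.095,y0,.012],[.095,y0,.107],[-.045,y0,.107]]),1)
    cv2.fillConvexPoly(m,f([[-.045,-B,.107],[.095,-B,.107],[.095,B,.107],[-.045,B,.107]]),1)
    cv2.fillConvexPoly(m,f([[w-.037,-.042,.107],[w+.037,-.042,.107],[w+.037,.042,.107],[w-.037,.042,.107]]),0)
    return cv2.resize(m.astype(np.float32),(512,384),interpolation=cv2.INTER_AREA)
def cost(v):
    return sum(np.abs(sil(v[:3],c,v[3])-masks[c]).sum()/masks[c].sum() for c in masks)
res=DE(cost,[(.47,.62),(-.28,-.14),(-.5,.5),(-.0,.05)],maxiter=30,popsize=8,seed=1,tol=1e-4)
v=res.x;print(v.round(4),res.fun)
wp=pts(v[:3],[[v[3],0,.107]]);print('window',wp)
np.save('v.npy',v)
out=[];Z=6
for c,(u0,v0) in(('top',(265,140)),('side',(235,190))):
    im=cv2.imread(f'pics/{c}0.png')
    cr=cv2.resize(im[v0:v0+95,u0:u0+66],None,fx=Z,fy=Z,interpolation=cv2.INTER_CUBIC)
    w=v[3];B=.059
    for P,col in(([[-.045,-B,.107],[.095,-B,.107],[.095,B,.107],[-.045,B,.107]],(0,0,255)),([[w-.037,-.042,.107],[w+.037,-.042,.107],[w+.037,.042,.107],[w-.037,.042,.107]],(0,255,0)),([[w-.018,-.023,.09],[w+.018,-.023,.09],[w+.018,.023,.09],[w-.018,.023,.09]],(255,0,255)),([[-.1,-.06,.012],[.1,-.06,.012],[.1,.06,.012],[-.1,.06,.012]],(255,0,0))):
        cv2.polylines(cr,[np.round((proj(c,pts(v[:3],P))+.5-[u0,v0])*Z).astype(np.int32)],True,col,1)
    out.append(cr)
cv2.imwrite('pics/fit.png',np.hstack(out))
E
time python3 fit.py
```

```text
[ 0.5279 -0.2023 -0.172   0.0056] 0.26219011224998695
window [[ 0.53342855 -0.2032448   0.107     ]]
real	0m8.729s
user	0m15.027s
sys	0m6.856s
```

View pics/fit.png

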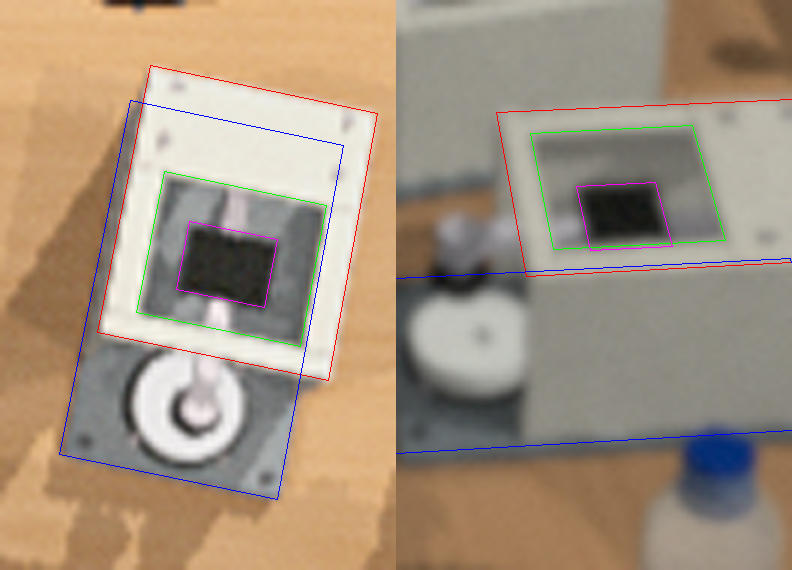

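The fit overlay matches both views to about 2 mm. The loaded press's window centre is near (0.533, -0.203) with a yaw of -9.9°, and its paddle sits at top-image crop (230,263) inside the green window. First move: shut the fingers, rise a little and align the tool.

```bash
python3 -m handwheel '[[0,[0,0,-2],-5],[0,[0,0,-2],-5.5],[0,[0,0,-2],0],[0,[0,0,0],0]]'
cat > go.py <<'E'
import sys
from h import *
s=r.state();R=np.array(s['tcp_rot']);p=np.array(s['tool_pos'])
print('t',s['t'],'p',p.round(4),'F',np.round(s['wrist_force'],1),'w',s['width'],'yaw err deg',np.degrees(np.arctan2(R[0,1],R[1,1])-.172).round(2),'j',np.round(s['joints'],2))
for a in sys.argv[1:]:
    q=np.array(eval(a),float);print(a,'tool cm',(R.T@(q-p)*100).round(2));p=q
print(proj('top',[s['tool_pos']]))
E
python3 go.py .32,.35,.32 .39,0,.32 .533,-.203,.2
```

```text
t: 1.13
tool_pos: [0.2183, 0.5874, 0.3206]
tcp_rot: [[-0.985, 0.172, 0.002], [0.172, 0.985, 0.006], [-0.001, 0.006, -1.0]]
wrist_force: [-0.4, 0.6, 0.5]
width: 0.0387
grip_force: 0.0
t 1.1333 p [0.2183 0.5874 0.3206] F [-0.4  0.6  0.5] w 0.038700622553718735 yaw err deg 0.03 j [-1.29  0.39 -0.01  1.48  0.    1.27  0.09]
.32,.35,.32 tool cm [-14.09 -21.64  -0.06]
.39,0,.32 tool cm [-12.9  -33.28  -0.2 ]
.533,-.203,.2 tool cm [-17.56 -17.62  11.9 ]
[[-30.47326569 290.71239042]]
```

Run:
```python
from h import *
a=r.get_image('top');b=r.get_image('side')
cv2.imwrite('pics/b.png',np.hstack([a[150:,:300],b[:234,:300]]))
```

```text
(no output)
```

View pics/b.png

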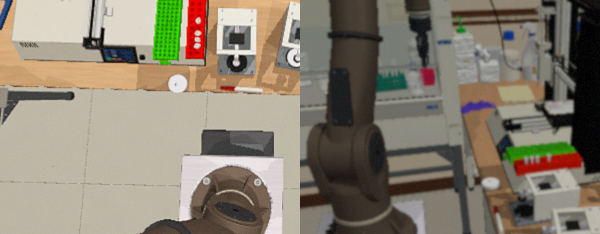

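The bar at top-image (40,245) hasn't moved, so it's the foot of the hood stand on the left, and my path leads away from it. I'll go sideways close to the robot first, then forward.

```bash
python3 -m handwheel '[[0,[-1.2,-2.7,0],0],[0,[-1.2,-2.7,0],0],[0,[-1.2,-2.7,0],0],[0,[-1.8,-2.7,0],0],[0,[-1.8,-2.7,0],0],[0,[-1.8,-2.7,0],0],[0,[-1.8,-2.7,0],0],[0,[-1.8,-2.7,0],0]]'; python3 go.py .39,0,.32 .533,-.203,.2
```

```text
t: 1.9
tool_pos: [0.3048, 0.3494, 0.3153]
tcp_rot: [[-0.985, 0.172, -0.001], [0.172, 0.985, -0.001], [0.001, -0.001, -1.0]]
wrist_force: [0.2, -0.7, 0.6]
width: -0.0003
grip_force: 0.0
t 1.9 p [0.3048 0.3494 0.3153] F [ 0.2 -0.7  0.6] w -0.0002710238133419726 yaw err deg 0.05 j [-1.03  0.12  0.07  1.86 -0.01  1.16  0.44]
.39,0,.32 tool cm [-14.41 -32.95  -0.43]
.533,-.203,.2 tool cm [-17.59 -17.52  12.01]
[[ 79.62807972 255.51573831]]
```

```bash
python3 -m handwheel '[[0,[-1.4,-3.3,0],0],[0,[-1.4,-3.3,0],0],[0,[-1.4,-3.3,0],0],[0,[-1.4,-3.3,0],0],[0,[-1.4,-3.3,0],0],[0,[-1.4,-3.3,0],0],[0,[-1.4,-3.3,0],0],[0,[-1.4,-3.3,0],0]]'; python3 -m handwheel '[[0,[-1.4,-3.3,0],0],[0,[-1.4,-3.3,0],0],[0,[-2.8,-2.8,0],0],[0,[-2.8,-2.8,0],0],[0,[-2.8,-2.8,1],0],[0,[0,0,0],0]]'; python3 go.py .533,-.203,.2
```

```text
t: 2.57
tool_pos: [0.3691, 0.0702, 0.3155]
tcp_rot: [[-0.985, 0.172, -0.001], [0.172, 0.985, -0.0], [0.001, -0.0, -1.0]]
wrist_force: [1.2, 0.1, 0.2]
width: 0.0002
grip_force: 0.0
t: 3.07
tool_pos: [0.4561, -0.1008, 0.3045]
tcp_rot: [[-0.984, 0.178, -0.001], [0.178, 0.984, -0.005], [-0.0, -0.005, -1.0]]
wrist_force: [-0.4, -0.0, 0.2]
width: -0.0
grip_force: 0.0
t 3.0667 p [ 0.4561 -0.1008  0.3045] F [-0.4 -0.   0.2] w -5.412002230724474e-06 yaw err deg 0.38 j [-0.46  0.13  0.65  1.91 -0.08  1.13  1.6 ]
.533,-.203,.2 tool cm [-9.38 -8.65 10.49]
[[273.45529419 198.47761695]]
```

```bash
python3 -m handwheel '[[0,[-2.4,-2.2,1.5],0],[0,[-2.4,-2.2,2],0],[0,[-2.4,-2.2,2],0],[0,[-2.2,-2,2],0],[0,[0,0,2],0],[0,[0,0,0.7],0],[0,[0,0,0],0],[0,[0,0,0],0]]'; python3 go.py .533,-.203,.19
python3 - <<'E'
from h import *
a=r.get_image('top');b=r.get_image('side')
cv2.imwrite('pics/c.png',np.hstack([cv2.resize(a[140:235,265:331],None,fx=6,fy=6,interpolation=cv2.INTER_CUBIC),cv2.resize(b[180:275,235:301],None,fx=6,fy=6,interpolation=cv2.INTER_CUBIC)]))
E
```

```text
t: 3.73
tool_pos: [0.5315, -0.1949, 0.2042]
tcp_rot: [[-0.985, 0.171, -0.001], [0.171, 0.985, 0.001], [0.001, 0.0, -1.0]]
wrist_force: [-0.3, -0.3, 0.8]
width: -0.0003
grip_force: 0.0
t 3.7333 p [ 0.5315 -0.1949  0.2042] F [-0.3 -0.3  0.8] w -0.0002573899375111352 yaw err deg 0.01 j [-0.2   0.44  0.64  1.82 -0.31  0.99  1.96]
.533,-.203,.19 tool cm [-0.29 -0.78  1.42]
[[305.47629229 177.13426186]]
```

View pics/c.png

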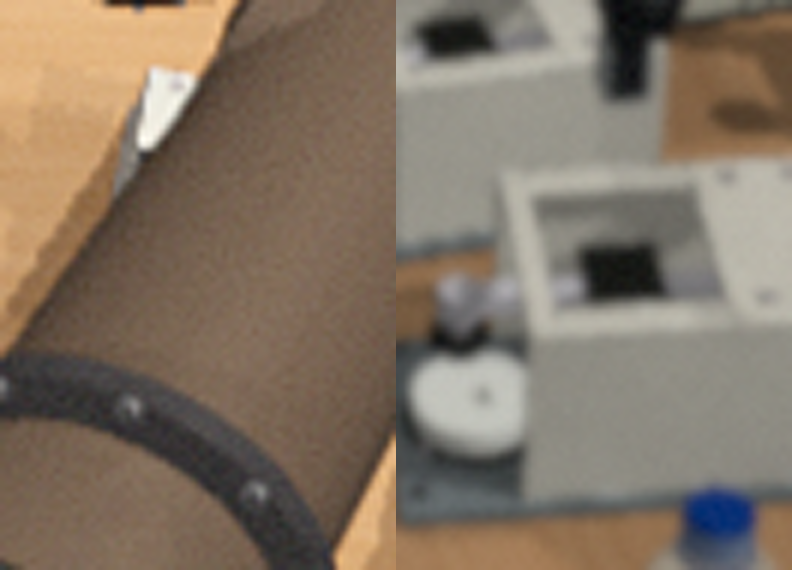

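The side crop shows the closed fingertips above and behind the window, ending at crop (628,98), and the window is clear. The arm hides the top view, so I'll check the tip projection, correct sideways and go down.

```bash
python3 -c "
from h import *
print(proj('side',[[.5315,-.1949,.179],[.5315,-.1949,.184],[.5315,-.1949,.174]]))"
python3 -m handwheel '[[0,[-0.3,-0.8,0.8],0],[0,[0,0,1.5],0],[0,[0,0,1.3],0],[0,[0,0,0],0],[0,[0,0,0],0]]'; python3 go.py .533,-.203,.135;  python3 - <<'E'
from h import *
b=r.get_image('side')
cv2.imwrite('pics/d.png',cv2.resize(b[180:275,235:301],None,fx=6,fy=6,interpolation=cv2.INTER_CUBIC))
E
```

```text
[[272.34757931 196.10536834]
 [272.44583376 194.48325706]
 [272.24980987 197.71944064]]
t: 4.25
tool_pos: [0.5336, -0.2042, 0.1684]
tcp_rot: [[-0.985, 0.172, -0.0], [0.172, 0.985, 0.0], [0.0, 0.0, -1.0]]
wrist_force: [0.3, 0.1, 0.6]
width: 0.0003
grip_force: 0.0
t 4.25 p [ 0.5336 -0.2042  0.1684] F [0.3 0.1 0.6] w 0.00026737783201759996 yaw err deg 0.03 j [-0.16  0.49  0.61  1.85 -0.35  0.92  2.01]
.533,-.203,.135 tool cm [0.08 0.11 3.34]
[[306.73320986 178.85040359]]
```

View pics/d.png

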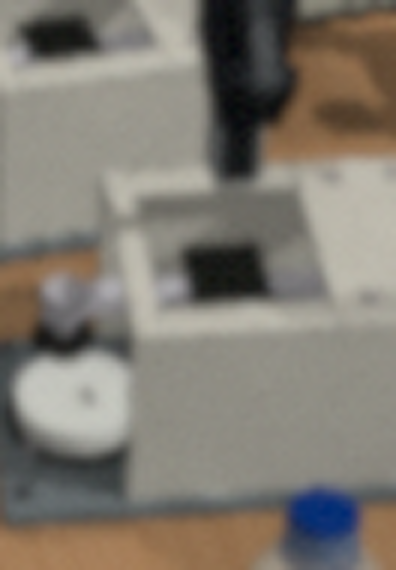

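The tip is at crop (235,180), over the window and where the calibration predicts it. I'll go down into the window and feel for the paddle.

```bash
python3 -m handwheel '[[0,[0,0.1,1.2],0],[0,[0,0,1.2],0],[0,[0,0,1.2],0],[0,[0,0,0.6],0],[0,[0,0,0.5],0],[0,[0,0,0.3],0],[0,[0,0,0],0]]'; python3 -m handwheel '[[0,[0,0,0.3],0],[0,[0,0,0.3],0],[0,[0,0,0],0]]';python3 go.py .533,-.203,.099
```

```text
t: 4.88
tool_pos: [0.5336, -0.2032, 0.1176]
tcp_rot: [[-0.985, 0.172, -0.001], [0.172, 0.985, 0.0], [0.001, -0.0, -1.0]]
wrist_force: [-0.1, -0.5, -0.5]
width: -0.0001
grip_force: 0.0
t: 5.13
tool_pos: [0.534, -0.2034, 0.1122]
tcp_rot: [[-0.985, 0.172, 0.0], [0.172, 0.985, -0.0], [-0.0, -0.0, -1.0]]
wrist_force: [-0.8, -1.6, 2.0]
width: -0.0002
grip_force: 1.0
t 5.1333 p [ 0.534  -0.2034  0.1122] F [-0.8 -1.6  2. ] w -0.000192403130746843 yaw err deg 0.04 j [-0.12  0.56  0.57  1.9  -0.4   0.8   2.06]
.533,-.203,.099 tool cm [0.11 0.02 1.32]
[[303.38509237 182.04224618]]
```

```bash
python3 -m handwheel '[[0,[0,0,0.3],0],[0,[0,0,0.3],0],[0,[0,0,0.3],0],[0,[0,0,0],0]]'; python3 -m handwheel '[[0,[0,0,0.2],0],[0,[0,0,0.1],0],[0,[0,0,0],0]]'; python3 -m handwheel '[[0,[0,0,0.1],0],[0,[0,0,0],0]]'
```

```text
t: 5.47
tool_pos: [0.5339, -0.2034, 0.1031]
tcp_rot: [[-0.985, 0.172, 0.0], [0.172, 0.985, -0.0], [-0.0, -0.0, -1.0]]
wrist_force: [-3.0, -0.3, 7.5]
width: 0.0
grip_force: 3.5
t: 5.72
tool_pos: [0.534, -0.2034, 0.1008]
tcp_rot: [[-0.985, 0.172, 0.001], [0.172, 0.985, 0.0], [-0.0, 0.0, -1.0]]
wrist_force: [-3.8, 0.6, 12.8]
width: -0.0003
grip_force: 6.5
t: 5.88
tool_pos: [0.534, -0.2034, 0.1001]
tcp_rot: [[-0.985, 0.172, 0.001], [0.172, 0.985, 0.0], [-0.001, 0.0, -1.0]]
wrist_force: [-4.2, 1.5, 15.1]
width: 0.0002
grip_force: 8.1
```

```bash
python3 -m handwheel '[[0,[0,0,0.1],0],[0,[0,0,0],0]]'; python3 -m handwheel '[[0,[0,0,0.1],0],[0,[0,0,0],0],[0,[0,0,0],0]]'
python3 - <<'E'
from h import *
a=r.get_image('top');b=r.get_image('side')
cv2.imwrite('pics/e.png',cv2.resize(b[180:275,225:301],None,fx=6,fy=6,interpolation=cv2.INTER_CUBIC))
E
```

```text
t: 6.05
tool_pos: [0.5341, -0.2035, 0.0998]
tcp_rot: [[-0.985, 0.172, 0.001], [0.172, 0.985, 0.001], [-0.001, 0.001, -1.0]]
wrist_force: [-7.7, 2.8, 23.7]
width: 0.0001
grip_force: 12.4
t: 6.3
tool_pos: [0.5341, -0.2035, 0.0995]
tcp_rot: [[-0.985, 0.172, 0.002], [0.172, 0.985, 0.001], [-0.002, 0.001, -1.0]]
wrist_force: [-9.3, 4.0, 31.6]
width: 0.0
grip_force: 16.5
```

View pics/e.png

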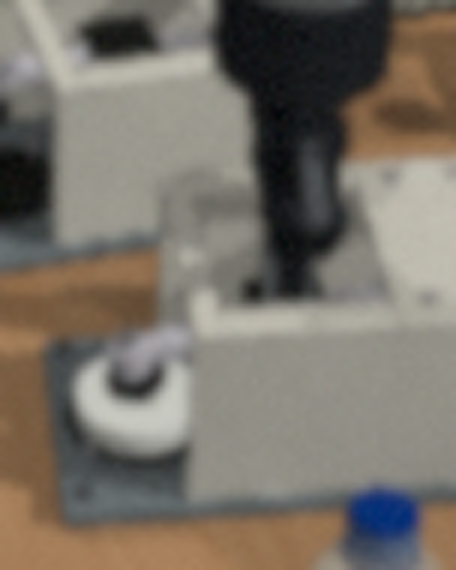

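The foot is on the dish lid at crop (135,385) and the fingers are inside the window. The force rose sharply at TCP z = 0.0998, so the lever is on its stop. Now I'll hold for well over two seconds.

```bash
python3 -m handwheel '[[0,[0,0,-0.05],0],[0,[0,0,0],0],[0,[0,0,0],0],[0,[0,0,0],0],[0,[0,0,0],0],[0,[0,0,0],0],[0,[0,0,0],0],[0,[0,0,0],0]]'; for i in 1 2 3; do python3 -m handwheel '[[0,[0,0,0],0],[0,[0,0,0],0],[0,[0,0,0],0],[0,[0,0,0],0],[0,[0,0,0],0],[0,[0,0,0],0],[0,[0,0,0],0],[0,[0,0,0],0]]'|egrep 't:|tool_pos|wrist'; done
```

```text
t: 7.07
tool_pos: [0.5341, -0.2035, 0.0996]
tcp_rot: [[-0.985, 0.172, 0.002], [0.172, 0.985, 0.001], [-0.001, 0.001, -1.0]]
wrist_force: [-8.6, 3.1, 27.2]
width: 0.0
grip_force: 14.2
t: 7.73
tool_pos: [0.5341, -0.2035, 0.0996]
tcp_rot: [[-0.985, 0.172, 0.002], [0.172, 0.985, 0.001], [-0.001, 0.001, -1.0]]
wrist_force: [-8.4, 3.5, 27.0]
t: 8.4
tool_pos: [0.5341, -0.2035, 0.0996]
tcp_rot: [[-0.985, 0.172, 0.002], [0.172, 0.985, 0.001], [-0.001, 0.001, -1.0]]
wrist_force: [-8.0, 2.8, 27.3]
t: 9.07
tool_pos: [0.5341, -0.2035, 0.0996]
tcp_rot: [[-0.985, 0.172, 0.002], [0.172, 0.985, 0.001], [-0.001, 0.001, -1.0]]
wrist_force: [-9.0, 3.7, 28.0]
```

The lever was on its stop for 3 s. Now I'll let it rise gently and withdraw straight up.

```bash
python3 -m handwheel '[[0,[0,0,-0.3],0],[0,[0,0,-0.3],0],[0,[0,0,-0.4],0],[0,[0,0,-0.4],0],[0,[0,0,-0.4],0],[0,[0,0,-0.4],0],[0,[0,0,-0.8],0],[0,[0,0,-1],0]]'; python3 -m handwheel '[[0,[0,0,-2],0],[0,[0,0,-2.5],0],[0,[0,0,-2.5],0],[0,[0,0,-2.5],0],[0,[0,0,-2.5],0],[0,[0,0,-2],0],[0,[0,0,0],0],[0,[0,0,0],0]]'
python3 - <<'E'
from h import *
b=r.get_image('side')
cv2.imwrite('pics/f.png',cv2.resize(b[180:275,225:301],None,fx=6,fy=6,interpolation=cv2.INTER_CUBIC))
E
```

```text
t: 9.73
tool_pos: [0.5336, -0.2028, 0.1379]
tcp_rot: [[-0.985, 0.171, -0.001], [0.171, 0.985, 0.0], [0.001, 0.0, -1.0]]
wrist_force: [1.0, -0.4, -0.4]
width: -0.0002
grip_force: 0.0
t: 10.4
tool_pos: [0.5344, -0.2034, 0.2794]
tcp_rot: [[-0.985, 0.172, 0.003], [0.172, 0.985, -0.0], [-0.003, 0.0, -1.0]]
wrist_force: [-0.1, 0.3, -0.9]
width: 0.0003
grip_force: 0.0
```

View pics/f.png

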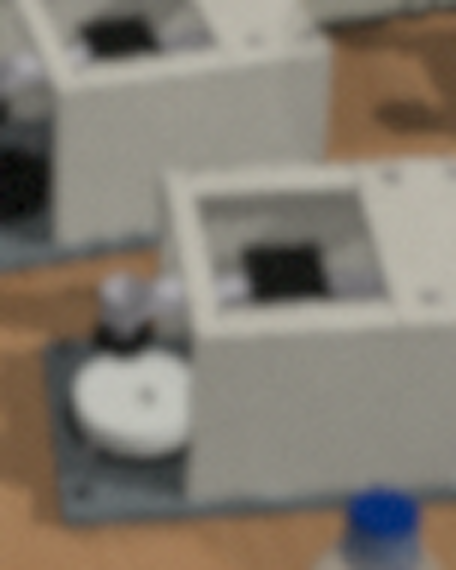

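The paddle at (285,272) and the foot at (125,335) are back up, the dish is still in its nest, and the gripper is well clear.

```bash
python3 -c "
from workcell import r
print(r.finish_job())"
```

```text
the job is handed in; nothing more can be done
None
```

The loaded press's lever was held on its stop for about 3 s and let back up, with the dish still in its nest and the gripper withdrawn about 15 cm above the guard; the job is handed in, no verdict was returned, and I saw no sign of touching the guard.

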